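Lever a centrifuge that has walked back onto its front pads

ROBOT

A 7-joint arm with a two-finger parallel gripper is mounted at the origin on the work surface. World frame = base frame: x ahead of the robot, y to its left, z up, the work surface at z = 0. Lengths are in m, angles in rad, forces in N, time in s.
With the tool pointing down it reaches from about 0.425 to 0.925 m from the base axis. Payload 6.8 kg.
Tool frame: the origin (TCP) lies midway between the tips of the shut fingers; the grasp point (between the pads) lies 19 mm behind it; z points along the fingers, y is the line along which they close (so a half turn about z gives the same grasp; the last joint's range is limited). The gripper opens to 85 mm and grips with 20 to 120 N. Pads are 22 mm wide; open, the fingers measure 114 mm over their backs; the gripper's body (76 mm by 85 mm) begins 54 mm behind the grasp point. The pads swing forward as they close: fully open they stand 13 mm farther back than shut.
Start: joints at [-1.412, 0.477, 0.022, 1.555, -0.011, 1.109, -0.083], TCP at [0.178, 0.651, 0.231] pointing down, gripper open.
Joint ranges: [-2.96, 2.96], [-0.34, 2.1], [-1.41, 1.46], [0.24, 2.44], [-1.37, 4.51], [0.17, 1.92], [-2.96, 2.96]. Speed limits (rad/s): [2.39, 2.39, 3.14, 3.14, 3.14, 3.14, 3.14].

INTERFACE

Orientations are given as a rotation vector (axis times angle).
In Python, from bench import r gives the robot as it stands. The module is installed in compiled form; this text tells all that it offers.
- The arm moves only by the tool apply_moves, never from a script. Its argument "rows" is a list of rows, each a list of 6 numbers: the shift along the tool's x, y, z scaled (see below), then the turn, a rotation vector about the tool's x, y, z scaled (see below). A call has 1 to 5 rows; each row is the pose to reach, as a shift and turn from the pose commanded when the call began, along the tool's axes at that moment; what a row does not reach only later rows make up. The controller multiplies each number of a shift by 0.25 m and each number of a turn by 90 degrees. A row lasts 1/8 s, in which the tool goes at most 62.5 mm and 10.7 degrees, less where a joint would pass 70% of its speed; a pose out of reach is approached as far as the arm can. A call with a number of a shift or a turn outside -1 to 1 is refused whole. A call with a gripper value outside its range is refused whole. "claw" is the opening, from 0 (shut) to 1 (fully open), set as the call begins (left out, the last holds). The fingers move at their own pace and stop on an object; "newtons" is the grip in N (left out, the last holds). Time passes only in rows, so rows that repeat a pose let the fingers close. It gives the time, the measured TCP pose, the force, the opening and the grip force at its end, in the units of the state.
- r.get_obs(): the state, without advancing time (a new reading comes with each control period).
- r.grab_frame(name): name is "scene" or "top" or "wrist"; returns a dict with "pixels" (480x640x3 uint8, red, green, blue), "intrinsics" (3x3 intrinsics, pixels), "eye" and "attitude" of the camera in the world. Camera axes: x right, y up, looking along -z (the intrinsics and any distortion apply to the point x, -y, -z); pixel columns grow to the right and rows downward; lengths in m; the calibration is good to about 2 mm. A picture is of the moment at which its call begins. There is no depth.
- r.hand_in(): hands the job in; it is judged then, once.
Trained networks look in a picture, given as the dict that the camera call returned (one of the last four; its "shot" number tells which), for a name from the list of things; names that differ only in an ending like _2 or _b are one class to them, and where a whole thing is asked for, a point or a joint stands for the part that bears it (a point fixed in the world has none). Each returns a list of dicts, best first, with "conf" (0 to 1); they miss things now and then, are a little off and sometimes report something else, mostly with a low value. They report only what shows in the picture. A call takes as long as a camera call. They do not tell look-alikes from the thing itself.
- r.search_frame(picture, thing): "rect" ([left, top, width, height] in pixels, round what is visible of it).
- r.outline_of(picture, thing): "pixels" (480x640 bool, what is visible of it) and "rect" ([left, top, width, height] in pixels, round what is visible of it).
- r.landmark_of(picture, thing): "point" ([column, row] in pixels: a listed point, or the origin of a listed thing).
The state is a dict: "clock": time; "joints": joint angles; "qvel": joint speeds; "tau": joint torques, N m; "tcp_pos": TCP position; "orientation": TCP orientation; "contact_force": force on the tool from outside, world axes, zero at the start; "moment": the same for the moment, N m; "grip_width": finger opening in m; "gripper_force": force on a finger pad.
Only numpy, scipy, OpenCV 4.12 (cv2) and the standard library are available. Lean on these libraries where they do the work, as an engineer would, in place of code of your own. Each camera call takes 0.05 s, during which the arm holds its last target. There are 200 camera calls.

TASK

The bench centrifuge has walked off its two front rubber pads. Slip the nose of the pry bar over the fulcrum block and under the front of the centrifuge and let go of it there, then take the bar again by its red grip, lever the front up over the block, swing the front sideways onto its pads and let it down gently, so that it stands on all four pads; then draw the bar out and lay it flat on the table clear of the centrifuge and the block. Move the centrifuge with the bar only, never with the gripper, and leave everything else where it stands.

Things in the scene. Friction and masses are not known exactly. Their poses are not given: they have to be found in the camera images.
- pads: four dark rubber anti-vibration pads stuck to the table, each 60 (x) x 44 (y) x 7 mm high. Origin on the table in the middle of the four; pad centres at x = -92 and +92, y = -70 and +70 mm. The centrifuge's front belongs at the -x end. Does not move.
- centrifuge: cream bench centrifuge with a blue band, about 4 kg, 240 (x) x 200 (y) x 176 mm high, loose, on four rubber feet 22 mm across and 22 mm high. Origin in the middle, at sole level; its front (control panel) is the -x face, straight to 84 mm, then sloping back at 47 degrees to 160 mm. At the start the rear feet stand on the rear pads, the front feet on the bare table beside theirs, to the -y side.
- front_edge (a point): middle of the centrifuge's front lower edge (x = -120 mm, 22 mm above the soles, along its y), where the flat underside begins: the bar goes under here, between the front feet. To go home the front feet must be lifted over 7 mm and carried some 38 mm towards +y of the pads, while the rear feet stay on their pads and turn there (about a point some 25 mm behind them).
- foot_front_a (a point): centre of the sole of the front foot at x = -92, y = +70 mm of the centrifuge; belongs on the pad at x = -92, y = +70 mm of the pads. The sole's height above the table is its z: 0 on the table, 7 mm on a pad.
- foot_front_b (a point): centre of the sole of the front foot at x = -92, y = -70 mm of the centrifuge; belongs on the pad at x = -92, y = -70 mm
- foot_rear_a (a point): centre of the sole of the rear foot at x = +92, y = +70 mm of the centrifuge; belongs on the pad at x = +92, y = +70 mm
- foot_rear_b (a point): centre of the sole of the rear foot at x = +92, y = -70 mm of the centrifuge; belongs on the pad at x = +92, y = -70 mm
- block_ridge (a point): fulcrum block of steel, 0.55 kg, loose, already standing in front of the centrifuge: a foot plate 34 (x) x 110 (y) x 14 mm high with a round bar of 16 mm diameter along y on it. This point is the middle of the ridge, on its top, 26 mm above the table, 35 to 55 mm in front of the centrifuge's lower edge; the ridge runs along its y.
- bar_mid (a point): on the bare shaft of a flat steel pry bar, 0.3 kg, 200 mm long, lying on the table, its grip end tucked under the tube bridge. +x points to the nose, z up. Shaft 20 mm wide, 8 mm thick (this point half-way); nose tip 96 mm ahead, balanced near here. Can be gripped here across y. Left over the ridge with its nose under the edge, its grip sinks till it bears up on the edge, and it stays.
- bar_nose (a point): nose tip of the bar, half-way through its thickness of 5 mm; the nose is 22 mm wide
- bar_grip (a point): middle of the red grip of the bar, 168 mm behind the nose tip, 72 mm behind bar_mid; the grip sleeve is 80 mm long, 24 mm wide and 12 mm thick (this point half-way), its underside flush with the shaft's
- tube_bridge: folded aluminium bridge carrying a rack of purple and red capped tubes, fixed, 160 (x) x 260 (y) mm, its deck 56 to 60 mm and the tubes to 143 mm above the table, open below at its -x and +x sides. Origin on the table under its middle. Some 40 mm of the bar's grip end sticks under it from its -x side.
- red_rack: white rack of red capped tubes, 100 x 200 x 85 mm, loose, bystander; origin at its underside
- sharps_bin: yellow sharps bin, 106 x 126 x 133 mm, loose, bystander; origin at its underside
- saline: white bottle with blue cap, 54 mm across, 150 mm high, loose, bystander; origin at its underside
- tape_roll: roll of tape lying flat, 90 mm across, 22 mm high, loose, bystander; origin at its underside
- dish: steel dish, 80 x 180 x 32 mm, loose, bystander; origin at its underside
Not all that is in view belongs to the job. What is shaped like the part that bears bar_mid but yellow is not meant.

How it is judged:
By the outcome, as a careful person would: the job done as asked, in the order asked, and still so for the second after the job is handed in, with the robot touching nothing.
It also fails if it takes over 64 s, if anything falls off the work surface, if the arm or the gripper's body presses on something with over 40 N, if the wrist force passes 120 N, or if a joint passes its speed limit or range.

## Working session

There is one attempt and no reset: what is moved stays moved. The work goes in short steps, Python scripts to look and compute and a tool call to move; the robot and the scene stay as the last step left them, time stands still between calls to the robot, and variables do not carry over. Pictures are saved under pics/ and viewed, at most 10 in all, crops included, and the job is handed in when it is done.

Besides the shell and the picture viewer there is one more tool, called after ">>>" in YAML: its name, and indented under it one key for each argument. apply_moves: Moves the arm, as the interface text tells. Its arguments: {"type":"object","properties":{"rows":{"type":"array","items":{"type":"array","items":{"type":"number"}}},"claw":{"type":"number"},"newtons":{"type":"number"}},"required":["rows"]}

```bash
mkdir -p pics; cat > h.py <<'E'
import numpy as np, cv2
from scipy.spatial.transform import Rotation as R
from bench import r
def grab(n,save=None):
    f=r.grab_frame(n)
    if save: cv2.imwrite('pics/'+save,f['pixels'][:,:,::-1])
    return f
def att(f):
    a=np.array(f['attitude'],float)
    return R.from_rotvec(a).as_matrix() if a.size==3 else a.reshape(3,3)
def ray(f,px):
    K=np.array(f['intrinsics']);d=np.linalg.inv(K)@np.array([px[0],px[1],1.])
    return np.array(f['eye']),att(f)@np.array([d[0],-d[1],-d[2]])
def atz(f,px,z):
    e,d=ray(f,px);return e+d*(z-e[2])/d[2]
def proj(f,p):
    c=att(f).T@(np.array(p)-np.array(f['eye']));q=np.array(f['intrinsics'])@np.array([c[0],-c[1],-c[2]]);return q[:2]/q[2]
def tri(L):
    A=0;b=0
    for f,px in L:
        e,d=ray(f,px);d=d/np.linalg.norm(d);M=np.eye(3)-np.outer(d,d);A=A+M;b=b+M@e
    return np.linalg.solve(A,b)
E
python3 - <<'E'
from h import *
o=r.get_obs();print({k:np.round(v,3).tolist() for k,v in o.items()})
F={n:grab(n,n+'0.png') for n in('scene','top')}
for n,f in F.items():
    print(n,np.array(f['attitude']).shape,[k for k in f],np.round(f['eye'],3).tolist(),np.round(f['intrinsics'],1).tolist())
Z=dict(pads=0,front_edge=.022,foot_front_a=0,foot_front_b=0,foot_rear_a=.007,foot_rear_b=.007,block_ridge=.026,bar_mid=.004,bar_nose=.0025,bar_grip=.006,tube_bridge=0,centrifuge=0,red_rack=0,sharps_bin=0,saline=0,tape_roll=0,dish=0)
for t,z in Z.items():
    for n,f in F.items():
        for l in r.landmark_of(f,t)[:3]:
            print(t,n,round(l['conf'],2),np.round(l['point']).tolist(),np.round(atz(f,l['point'],z),3).tolist())
E
```

```text
{'clock': 0.0, 'joints': [-1.412, 0.478, 0.022, 1.556, -0.011, 1.109, -0.083], 'qvel': [-0.001, 0.0, 0.001, 0.0, 0.0, 0.001, 0.0], 'tau': [0.0, -59.646, 1.608, -28.121, 0.012, 0.009, 0.0], 'tcp_pos': [0.178, 0.651, 0.23], 'orientation': [-0.418, -3.114, 0.003], 'contact_force': [0.409, 0.026, -0.036], 'moment': [-0.017, -0.01, 0.036], 'gripper_force': 0.0, 'grip_width': 0.085}
scene (3,) ['pixels', 'intrinsics', 'eye', 'attitude', 'shot'] [0.804, -0.39, 1.669] [[545.5, 0.0, 311.9], [0.0, 545.5, 240.6], [0.0, 0.0, 1.0]]
top (3,) ['pixels', 'intrinsics', 'eye', 'attitude', 'shot'] [0.443, 0.092, 1.841] [[625.1, 0.0, 320.9], [0.0, 625.1, 243.1], [0.0, 0.0, 1.0]]
pads scene 0.63 [328.0, 355.0] [0.768, -0.184, 0.0]
front_edge scene 0.32 [306.0, 210.0] [0.498, 0.195, 0.022]
front_edge scene 0.29 [327.0, 174.0] [0.5, 0.344, 0.022]
front_edge top 0.68 [421.0, 238.0] [0.559, -0.192, 0.022]
foot_front_a scene 0.68 [277.0, 345.0] [0.618, -0.226, 0.0]
foot_front_a scene 0.59 [329.0, 176.0] [0.503, 0.35, 0.0]
foot_front_a top 0.98 [430.0, 219.0] [0.616, -0.22, 0.0]
foot_front_a top 0.86 [433.0, 2
[... 1897 characters left out ...]
]
red_rack scene 0.59 [161.0, 355.0] [0.32, -0.414, 0.0]
red_rack scene 0.47 [253.0, 404.0] [0.637, -0.412, 0.0]
red_rack top 0.72 [498.0, 319.0] [0.327, -0.421, 0.0]
sharps_bin scene 0.86 [386.0, 254.0] [0.792, 0.186, 0.0]
sharps_bin top 0.94 [299.0, 159.0] [0.79, 0.17, 0.0]
saline scene 0.6 [327.0, 355.0] [0.766, -0.185, 0.0]
saline scene 0.49 [252.0, 401.0] [0.63, -0.405, 0.0]
saline scene 0.38 [307.0, 211.0] [0.496, 0.202, 0.0]
saline top 0.55 [415.0, 169.0] [0.766, -0.175, 0.0]
tape_roll scene 0.81 [212.0, 299.0] [0.369, -0.197, 0.0]
tape_roll top 0.83 [420.0, 305.0] [0.364, -0.195, 0.0]
dish scene 0.52 [327.0, 173.0] [0.492, 0.356, 0.0]
dish top 0.57 [370.0, 167.0] [0.769, -0.042, 0.0]
```

View pics/scene0.png

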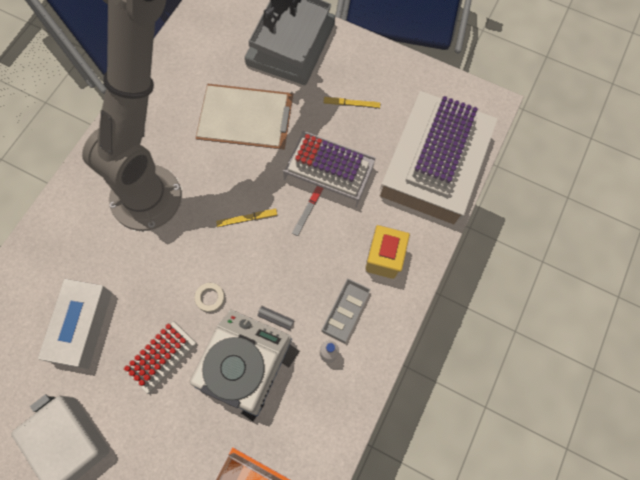

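View pics/top0.png

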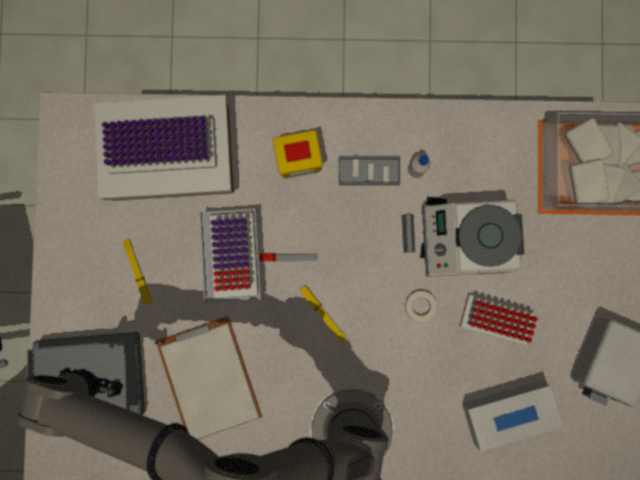

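The bar candidates are the grey shaft with the red grip at top (267–316, 257), the all-yellow one at (325, 316), and the all-yellow one at (137, 270). Only the first has a red grip with its end under the tube bridge, so it is the one meant. I'll check it in one enlarged crop, with the centrifuge front in the same picture.

```bash
python3 - <<'E'
import cv2
a=cv2.imread('pics/top0.png')[190:345,250:530]
cv2.imwrite('pics/crop0.png',cv2.resize(a,None,fx=2.85,fy=2.85,interpolation=cv2.INTER_CUBIC))
E
```

```text
(no output)
```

View pics/crop0.png

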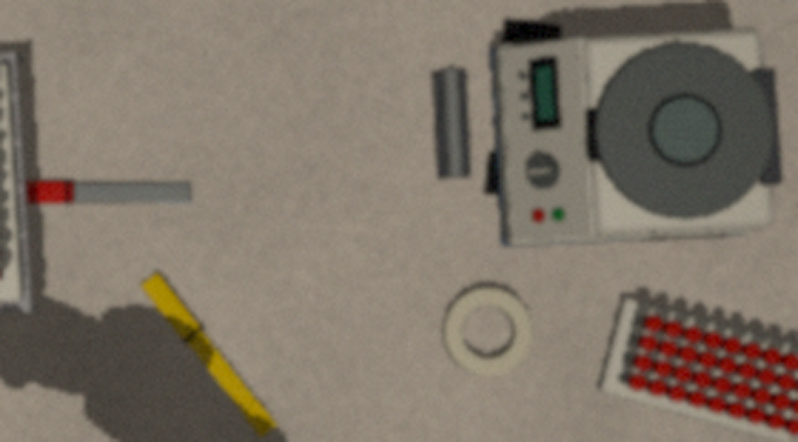

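>>> apply_moves:
  rows:
    - [-0.25,-0.2,0,0,0,0.12]
    - [-0.5,-0.4,0,0,0,0.24]
    - [-0.7,-0.6,0,0,0,0.36]
    - [-0.85,-0.7,0,0,0,0.48]
    - [-1,-0.8,0,0,0,0.6]

```text
clock: 2.42
tcp_pos: [0.3623, 0.3968, 0.2317]
orientation: [-1.787, -2.583, -0.001]
contact_force: [1.2, 0.8, 0.4]
grip_width: 0.0853
gripper_force: 0.0
```

The crop confirms it: grey shaft (75–190, 191) with a red grip going under the bridge, and the only other shape nearby is all yellow. The fulcrum ridge is at (451, 122), the centrifuge front at x≈500, and the front pads show at (518, 30) and (490, 172).

>>> apply_moves:
  rows:
    - [-0.23,0.06,0,0,0,0.11]
    - [-0.46,0.13,0.1,0,0,0.225]
    - [-0.7,0.2,0.2,0,0,0.225]
    - [-0.92,0.264,0.28,0,0,0.225]
    - [-0.92,0.264,0.28,0,0,0.225]

```text
clock: 3.05
tcp_pos: [0.5071, 0.202, 0.1603]
orientation: [2.215, 2.226, -0.004]
contact_force: [0.3, 0.0, 0.2]
grip_width: 0.0854
gripper_force: 0.0
```

```bash
python3 - <<'E'
from h import *
f=grab('wrist','w1.png');o=r.get_obs()
M=R.from_rotvec(o['orientation']).as_matrix();print(np.round(o['tcp_pos'],4),np.round(M,3).tolist(),np.round(o['joints'],2),np.round(f['eye'],3))
for t,z in dict(bar_mid=.004,bar_nose=.0025,bar_grip=.006).items():
    for l in r.landmark_of(f,t)[:2]: print(t,round(l['conf'],2),np.round(l['point']).tolist(),np.round(atz(f,l['point'],z),4).tolist())
for l in r.outline_of(f,'bar_mid')[:1]:
    print(l['rect'],l['conf']); ys,xs=np.where(l['pixels']);P=np.array([atz(f,(x,y),.008)[:2] for x,y in list(zip(xs,ys))[::5]])
    c=P.mean(0);u=np.linalg.svd(P-c)[2][0] if len(P)<3000 else np.linalg.eigh(np.cov(P.T))[1][:,1];print(c,u)
E
```

```text
[0.5065 0.2041 0.1606] [[-0.008, 1.0, -0.001], [1.0, 0.008, -0.002], [-0.002, -0.001, -1.0]] [-0.85  0.37  0.44  1.96 -0.2   0.86 -0.3 ] [0.507 0.285 0.302]
bar_mid 0.81 [310.0, 212.0] [0.4978, 0.2068, 0.004]
bar_mid 0.75 [115.0, 348.0] [0.3306, 0.0859, 0.004]
bar_nose 0.93 [313.0, 322.0] [0.4992, 0.1114, 0.0025]
bar_nose 0.61 [44.0, 406.0] [0.2565, 0.0241, 0.0025]
bar_grip 0.86 [309.0, 108.0] [0.4975, 0.2809, 0.006]
bar_grip 0.67 [174.0, 301.0] [0.3869, 0.1317, 0.006]
[33.8, 268.1, 175.0, 136.8] 0.95
[0.3450656  0.09995124] [-0.77795843 -0.62831575]
```

View pics/w1.png

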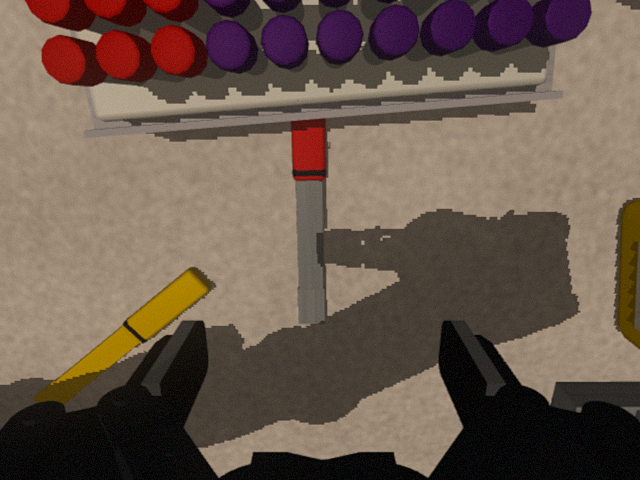

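The wrist picture shows the bar with its nose at (313, 322), its mid at (310, 212) and its red grip running under the bridge. The camera hangs on the bridge side of the tool. To keep it off the tubes, I'll grip nearer the nose first, drag the bar clear, then regrip at bar_mid.

>>> apply_moves:
  rows:
    - [-0.104,-0.015,0.2,0,0,0]
    - [-0.208,-0.03,0.4,0,0,0]
    - [-0.208,-0.03,0.55,0,0,0]
    - [-0.208,-0.03,0.63,0,0,0]
    - [-0.208,-0.03,0.63,0,0,0]
  claw: 0.5

```text
clock: 3.92
tcp_pos: [0.4973, 0.1566, 0.003]
orientation: [-2.203, -2.237, 0.003]
contact_force: [0.1, -0.2, 0.5]
grip_width: 0.0427
gripper_force: 0.0
```

>>> apply_moves:
  rows:
    - [0,0,0.006,0,0,0]
    - [0,0,0.006,0,0,0]
    - [0,0,0.006,0,0,0]
    - [0,0,0.006,0,0,0]
  claw: 0
  newtons: 60

```text
clock: 4.42
tcp_pos: [0.4992, 0.1564, 0.0035]
orientation: [-2.206, -2.237, -0.004]
contact_force: [-2.1, 1.8, 7.1]
grip_width: 0.0174
gripper_force: 59.2
```

>>> apply_moves:
  rows:
    - [-0.1,0,-0.006,0,0,0]
    - [-0.2,0,-0.006,0,0,0]
    - [-0.3,0,-0.006,0,0,0]
    - [-0.4,0,-0.006,0,0,0]
    - [-0.4,0,-0.006,0,0,0]

```text
clock: 5.05
tcp_pos: [0.4999, 0.0529, 0.0042]
orientation: [2.21, 2.231, -0.001]
contact_force: [0.1, -0.1, -2.3]
grip_width: 0.0176
gripper_force: 58.8
```

>>> apply_moves:
  rows:
    - [0,0,0,0,0,0]
    - [0,0,-0.1,0,0,0]
    - [0.2,0,-0.25,0,0,0]
    - [0.2,0,-0.4,0,0,0]
    - [0.2,0,-0.4,0,0,0]
  claw: 0.5

```text
clock: 5.68
tcp_pos: [0.5012, 0.1081, 0.1065]
orientation: [2.202, 2.238, 0.009]
contact_force: [1.5, -0.4, -0.4]
grip_width: 0.0429
gripper_force: 0.0
```

```bash
python3 - <<'E'
from h import *
f=grab('wrist');o=r.get_obs();print(np.round(o['tcp_pos'],4),np.round(o['orientation'],3),o['clock'])
for t,z in dict(bar_mid=.004,bar_nose=.0025,bar_grip=.006).items():
    for l in r.landmark_of(f,t)[:2]: print(t,round(l['conf'],2),np.round(l['point']).tolist(),np.round(atz(f,l['point'],z),4).tolist())
E
```

```text
[0.5    0.1072 0.105 ] [2.204 2.238 0.005] 5.725
bar_mid 0.8 [320.0, 244.0] [0.5004, 0.1064, 0.004]
bar_mid 0.63 [53.0, 270.0] [0.3275, 0.0863, 0.004]
bar_nose 0.68 [321.0, 372.0] [0.5022, 0.0089, 0.0025]
bar_grip 0.9 [138.0, 204.0] [0.3893, 0.131, 0.006]
bar_grip 0.67 [316.0, 127.0] [0.497, 0.1779, 0.006]
```

>>> apply_moves:
  rows:
    - [0,0,0.15,0,0,0]
    - [0,0,0.3,0,0,0]
    - [0,0,0.4,0,0,0]
    - [0,0,0.41,0,0,0]
    - [0,0,0.41,0,0,0]

```text
clock: 6.5
tcp_pos: [0.4991, 0.1049, 0.0013]
orientation: [-2.207, -2.235, 0.001]
contact_force: [-0.1, 0.2, -0.1]
grip_width: 0.0427
gripper_force: 0.0
```

>>> apply_moves:
  rows:
    - [0,0,0,0,0,0]
    - [0,0,0,0,0,0]
    - [0,0,0,0,0,0]
    - [0,0,0,0,0,0]
  claw: 0
  newtons: 80

```text
clock: 7.0
tcp_pos: [0.4997, 0.1054, 0.0025]
orientation: [2.206, 2.236, 0.002]
contact_force: [-2.0, -0.3, 4.2]
grip_width: 0.0168
gripper_force: 78.2
```

>>> apply_moves:
  rows:
    - [0,0,-0.1,0,0,0]
    - [0,0,-0.3,0,0,0]
    - [0,0,-0.5,0,0,0]
    - [0,0,-0.7,0,0,0]
    - [0,0,-0.7,0,0,0]

```text
clock: 7.62
tcp_pos: [0.5015, 0.106, 0.1802]
orientation: [2.205, 2.234, 0.012]
contact_force: [0.1, 0.3, -3.2]
grip_width: 0.0166
gripper_force: 79.2
```

```bash
python3 - <<'E'
from h import *
f=grab('wrist','w2.png');o=r.get_obs();print(np.round(o['tcp_pos'],4),np.round(o['orientation'],3),o['clock'])
Z=dict(front_edge=.022,foot_front_a=0,block_ridge=.026,pads=0)
for t,z in Z.items():
    for l in r.landmark_of(f,t)[:3]: print(t,round(l['conf'],2),np.round(l['point']).tolist(),np.round(atz(f,l['point'],z),4).tolist())
E
```

```text
[0.4998 0.1058 0.1779] [2.206 2.236 0.006] 7.675
front_edge 0.2 [591.0, 366.0] [0.7386, -0.025, 0.022]
```

View pics/w2.png

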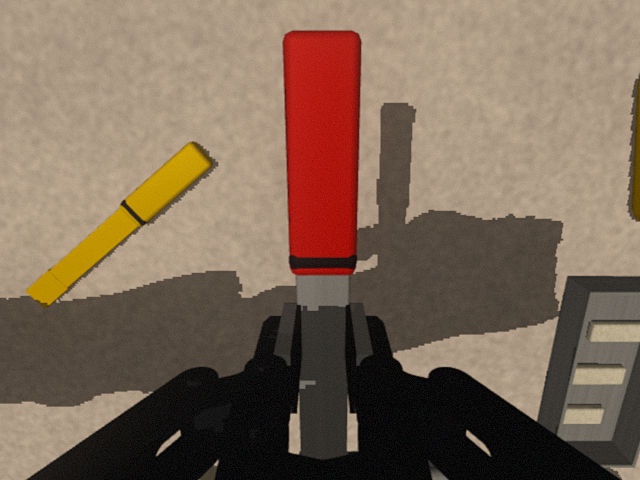

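The wrist picture shows the bar firmly held, with the red grip at (323, 150) and its shadow below. The centrifuge is hidden from this camera, so I'll fit it and the block by silhouette in the two fixed views.

```bash
cat > fit.py <<'E'
from h import *
from scipy.optimize import minimize
C=[(x,y,z) for y in(-.1,.1) for x,z in[(-.12,.022),(-.12,.084),(-.049,.16),(.12,.16),(.12,.022)]]
B=[(x,y,z) for y in(-.055,.055) for x,z in[(-.017,0),(-.017,.014),(.017,0),(.017,.014),(-.006,.0245),(.006,.0245),(0,.026)]]
def world(p,V,z0=0):
    c,s=np.cos(p[2]),np.sin(p[2]);V=np.array(V);return np.c_[p[0]+c*V[:,0]-s*V[:,1],p[1]+s*V[:,0]+c*V[:,1],V[:,2]+z0]
def sil(f,p,V,z0,k=4):
    q=np.array([proj(f,w) for w in world(p,V,z0)]);m=np.zeros((480,640),np.uint8)
    cv2.fillConvexPoly(m,cv2.convexHull(np.round(q*16).astype(np.int32)),1,cv2.LINE_8,4);return m>0
def fit(obs,V,p0,z0=0):
    def cost(u):
        p=np.array([u[0]/100,u[1]/100,u[2]/10]);s=0
        for f,m in obs: a=sil(f,p,V,z0);s+=1-(a&m).sum()/max((a|m).sum(),1)
        return s/len(obs)
    u0=np.array([p0[0]*100,p0[1]*100,p0[2]*10])
    b=minimize(cost,u0,method='Nelder-Mead',options=dict(initial_simplex=u0+np.array([[0,0,0],[1.5,0,0],[0,1.5,0],[0,0,1.]]),xatol=.005,fatol=1e-4))
    return b.x/[100,100,10],b.fun
E
python3 - <<'E'
from fit import *
F={n:grab(n) for n in('scene','top')}
for t,V,p0,z0 in(('centrifuge',C,(.553,-.318,-np.pi/2+.07),.003),('block_ridge',B,(.568,-.155,-np.pi/2+.04),0)):
    obs=[]
    for n,f in F.items():
        L=[l for l in r.outline_of(f,t) if np.linalg.norm(np.array(l['rect'][:2])+np.array(l['rect'][2:])/2-proj(f,(p0[0],p0[1],.05)))<25]
        if L: obs.append((n,f,L[0]['pixels']));print(t,n,L[0]['rect'],L[0]['conf'])
    for sel in (obs,)+tuple([o] for o in obs):
        p,c=fit([o[1:] for o in sel],V,p0,z0);print([o[0] for o in sel],np.round(p,4),'yaw+90 deg',round(np.degrees(p[2])+90,2),round(c,3))
print(r.get_obs()['clock'])
E
```

```text
centrifuge scene [188.2, 310.2, 99.6, 104.9] 0.62
centrifuge top [417.2, 199.6, 109.8, 76.4] 0.56
['scene', 'top'] [ 0.5574 -0.3191 -1.4978] yaw+90 deg 4.18 0.052
['scene'] [ 0.5596 -0.3203 -1.4932] yaw+90 deg 4.45 0.041
['top'] [ 0.5545 -0.3186 -1.5033] yaw+90 deg 3.87 0.058
block_ridge scene [258.8, 306.0, 33.5, 22.0] 0.75
block_ridge top [399.3, 217.3, 16.3, 36.7] 0.96
['scene', 'top'] [ 0.5718 -0.1552 -1.5074] yaw+90 deg 3.63 0.157
['scene'] [ 0.5733 -0.1566 -1.5172] yaw+90 deg 3.07 0.172
['top'] [ 0.5693 -0.1529 -1.5503] yaw+90 deg 1.17 0.124
8.175
```

```bash
cat > mv.py <<'E'
from h import *
def pose(n=4):
    P=[];Q=[]
    for i in range(n):
        o=r.get_obs();P.append(o['tcp_pos']);Q.append(o['orientation'])
        if i<n-1: r.grab_frame('wrist')
    return np.mean(P,0),R.from_rotvec(Q).mean(),o
def rel(p,q,P,Q):
    return np.round(np.r_[q.inv().apply(np.array(P)-p)/.25,(q.inv()*Q).as_rotvec()/(np.pi/2)],3).tolist()
CP=np.array([.5574,-.3191]);CY=np.radians(4.18)
BR=np.array([.5718,-.1552])
def axes(cy): return np.array([np.sin(cy),-np.cos(cy),0]),np.array([np.cos(cy),np.sin(cy),0]) # xc, yc
def toolR(d,yc):
    x=-d;return R.from_matrix(np.c_[x,yc,np.cross(x,yc)])
E
cat > ins.py <<'E'
from mv import *
xc,yc=axes(CY);E=np.r_[CP,0]-.12*xc
rd=-(np.r_[BR,0]-E)@xc;print('edge',E,'ridge ahead',rd,'lateral',(np.r_[BR,0]-E)@yc)
def target(t,dep,clr,back=0,lat=0):
    d=np.cos(t)*xc-np.sin(t)*np.array([0,0,1])
    z=.026+.004/np.cos(t)+clr-(rd+dep)*np.tan(t)
    tip=E+dep*xc+lat*yc+[0,0,z];m=tip-(.096+back)*d
    Q=toolR(d,yc);return m+Q.apply([0,0,.0015]),Q,tip
E
python3 - <<'E'
from ins import *
p,q,o=pose();print(p,o['clock'],o['contact_force'])
P,Q,tip=target(np.radians(22),.02,.0015,.085);print('A',P,'tip',tip,rel(p,q,P,Q))
P2,Q2,_=target(np.radians(22),.02,.0015);print('B from A',P2,rel(P,Q,P2,Q2))
E
```

```text
edge [ 0.54865319 -0.1994192   0.        ] ridge ahead 0.04241440602919738 lateral 0.02630837726244267
[0.49910057 0.10516713 0.1759772 ] 8.325 [-0.33958393  1.12565239 -2.2797147 ]
A [ 0.53783761 -0.05143171  0.0730101 ] tip [ 0.55011099 -0.219366    0.00659708] [-0.628, 0.147, 0.412, 0.007, 0.245, -0.038]
B from A [ 0.54358212 -0.1300327   0.04116854] [-0.34, 0.0, 0.0, 0.0, 0.0, 0.0]
```

>>> apply_moves:
  rows:
    - [-0.16,0.04,0.05,0,0.08,-0.01]
    - [-0.32,0.08,0.15,0,0.16,-0.02]
    - [-0.48,0.12,0.28,0.004,0.245,-0.03]
    - [-0.628,0.147,0.38,0.007,0.245,-0.038]
    - [-0.628,0.147,0.412,0.007,0.245,-0.038]

```text
clock: 8.95
tcp_pos: [0.5376, -0.0577, 0.0708]
orientation: [-1.942, -2.071, -0.373]
contact_force: [-0.2, 0.6, -2.3]
grip_width: 0.0166
gripper_force: 79.2
```

```bash
python3 - <<'E'
from ins import *
f=grab('top');g=grab('scene');a=f['pixels'][190:270,330:450];b=g['pixels'][255:375,220:340]
s=lambda im,k:cv2.resize(im,None,fx=k,fy=k,interpolation=cv2.INTER_CUBIC)
cv2.imwrite('pics/c3.png',np.hstack([cv2.copyMakeBorder(s(a,3.3),0,400-264,0,0,0),s(b,3.3)[:396].copy() if 0 else cv2.copyMakeBorder(s(b,3.3),0,4,0,0,0)])[:,:,::-1])
p,q,o=pose();print(p,q.as_rotvec(),o['clock'],o['contact_force'])
P,Q,tip=target(np.radians(22),.02,.0015,.085);print('corr to A',rel(p,q,P,Q))
for n,F in(('top',f),('scene',g)):
    for l in r.landmark_of(F,'bar_nose')[:2]: print(n,l['conf'],np.round(l['point'],1),'expected tip px',proj(F,tip-.085*(-Q.as_matrix()[:,0])).round(1))
E
```

```text
edge [ 0.54865319 -0.1994192   0.        ] ridge ahead 0.04241440602919738 lateral 0.02630837726244267
[ 0.5379485  -0.05026545  0.07322718] [-1.92871747 -2.07796119 -0.37658724] 9.2 [-0.85873167 -0.30928152 -3.19835684]
corr to A [-0.005, -0.001, -0.001, -0.0, -0.001, 0.001]Traceback (most recent call last):
  File "<stdin>", line 8, in <module>
ValueError: only the last four pictures can be asked about
```

View pics/c3.png

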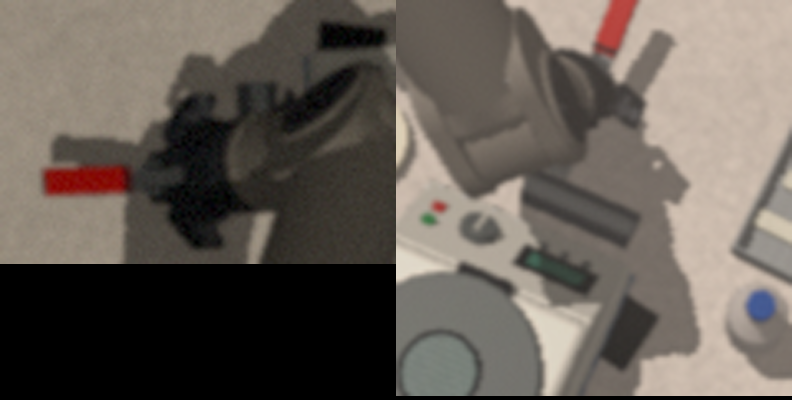

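The arm hides the nose, but the pose matches the plan within 1 mm. The red grip is at (85, 180) in the top crop, aligned with the centrifuge, and the ridge is clear at (580, 210) in the scene crop. Inserting slowly now, watching the force.

>>> apply_moves:
  rows:
    - [-0.08,0,0,0,0,0]
    - [-0.16,0,0,0,0,0]
    - [-0.22,0,0,0,0,0]
    - [-0.26,0,0,0,0,0]

```text
clock: 9.7
tcp_pos: [0.5422, -0.113, 0.0483]
orientation: [-1.932, -2.076, -0.376]
contact_force: [0.1, 0.7, -3.3]
grip_width: 0.0171
gripper_force: 79.2
```

>>> apply_moves:
  rows:
    - [-0.03,0,0,0,0,0]
    - [-0.06,0,0,0,0,0]
    - [-0.085,0,0,0,0,0]
    - [-0.085,0,0,0,0,0]

```text
clock: 10.2
tcp_pos: [0.5441, -0.1315, 0.0409]
orientation: [-1.931, -2.078, -0.377]
contact_force: [-0.5, -0.9, -0.5]
grip_width: 0.0171
gripper_force: 79.4
```

>>> apply_moves:
  rows:
    - [-0.016,0,0,0,0,0]
    - [-0.016,0,0,0,0,0]
    - [-0.016,0,0,0,0,0]

```text
clock: 10.58
tcp_pos: [0.5442, -0.1327, 0.0397]
orientation: [-1.927, -2.077, -0.379]
contact_force: [-0.8, 5.6, 2.0]
grip_width: 0.0167
gripper_force: 79.4
```

```bash
python3 - <<'E'
from ins import *
f=grab('wrist')
p,q,o=pose(3);print(p,q.as_rotvec(),o['clock'],o['contact_force'])
P,Q,tip=target(np.radians(22),.02,.0015);print('dev',rel(p,q,P,Q))
E
```

```text
edge [ 0.54865319 -0.1994192   0.        ] ridge ahead 0.04241440602919738 lateral 0.02630837726244267
[ 0.54421293 -0.13266857  0.03974811] [-1.92667361 -2.07743474 -0.37879501] 10.725 [0.01725259 5.91323733 1.92814407]
dev [0.012, -0.002, -0.001, -0.0, -0.002, 0.001]
```

>>> apply_moves:
  rows:
    - [0.008,0,0,0,0,0]
    - [0.008,0,0,0,0,0]

```text
clock: 10.98
tcp_pos: [0.5442, -0.1327, 0.0402]
orientation: [-1.93, -2.078, -0.377]
contact_force: [0.5, 1.7, 0.1]
grip_width: 0.0167
gripper_force: 79.3
```

>>> apply_moves:
  rows:
    - [0,0,0,0,0,0]
    - [0,0,0,0,0,0]
    - [0,0,0,0,0,0]
    - [0,0,-0.1,0,0,0]
    - [0,0,-0.25,0,0,0]
  claw: 0.5

```text
clock: 11.6
tcp_pos: [0.5449, -0.1558, 0.0979]
orientation: [-1.929, -2.076, -0.375]
contact_force: [0.8, 0.0, 1.3]
grip_width: 0.0429
gripper_force: 0.0
```

>>> apply_moves:
  rows:
    - [0.05,0,-0.2,0,0,0]
    - [0.2,0,-0.4,0,-0.1,0]
    - [0.4,0,-0.5,0,-0.2,0]
    - [0.5,0,-0.5,0,-0.2,0]

```text
clock: 12.1
tcp_pos: [0.5426, -0.0813, 0.2644]
orientation: [-2.095, -2.276, -0.083]
contact_force: [-0.4, 0.3, -1.7]
grip_width: 0.0428
gripper_force: 0.0
```

```bash
python3 - <<'E'
from ins import *
W=grab('wrist','w4.png')
p,q,o=pose(2);print(p,q.as_matrix().round(3).tolist(),o['clock'],o['contact_force'])
s=grab('scene')
for n,f in(('w',W),('s',s)):
  for t in('bar_grip','bar_mid','block_ridge'):
    for l in r.landmark_of(f,t)[:2]: print(n,t,round(l['conf'],2),np.round(l['point'],1).tolist(),np.round(atz(f,l['point'],{'bar_grip':.057,'bar_mid':.036,'block_ridge':.026}[t]),4).tolist())
E
```

```text
edge [ 0.54865319 -0.1994192   0.        ] ridge ahead 0.04241440602919738 lateral 0.02630837726244267
[ 0.54176359 -0.08152338  0.26325942] [[-0.082, 0.997, -0.001], [0.994, 0.082, 0.073], [0.073, 0.005, -0.997]] 12.2 [-0.40524963  0.06318795 -0.15954026]
w bar_grip 0.59 [319.5, 199.8] [0.54, -0.0643, 0.057]
w bar_mid 0.94 [100.2, 4.5] [0.3467, 0.0795, 0.036]
w bar_mid 0.84 [320.6, 265.4] [0.5464, -0.1313, 0.036]
w block_ridge 0.8 [345.1, 288.1] [0.5733, -0.1566, 0.026]
w block_ridge 0.3 [317.1, 201.6] [0.5382, -0.071, 0.026]
s bar_grip 0.69 [278.1, 284.1] [0.5393, -0.0706, 0.057]
s bar_grip 0.59 [269.6, 216.2] [0.4106, 0.1116, 0.057]
s bar_mid 0.92 [353.3, 105.5] [0.4657, 0.6104, 0.036]
s bar_mid 0.64 [270.7, 303.0] [0.5439, -0.1287, 0.036]
s block_ridge 0.58 [273.2, 314.3] [0.5658, -0.1543, 0.026]
```

View pics/w4.png

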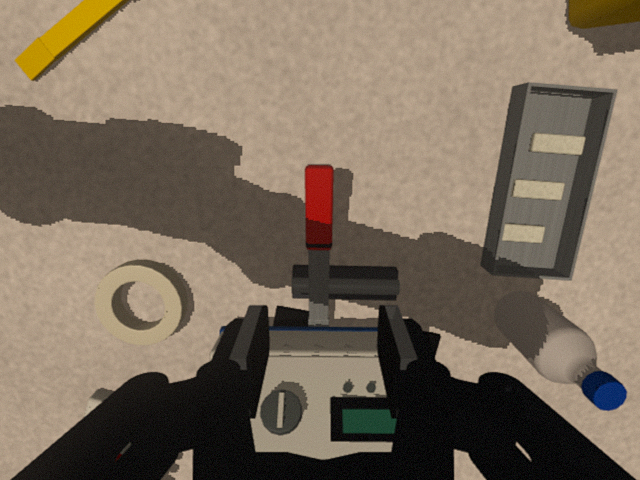

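The wrist picture shows the bar resting across the ridge (292–398, 283), nose under the front at (319, 325) and the grip at (319, 205), standing by itself. The front pads peek out at about (292, 318) and (430, 345). I'll take their outlines to get the pad pose, and work out the grasp and lever moves.

```bash
python3 - <<'E'
from ins import *
f=grab('wrist');s=grab('scene')
p,q,o=pose(1);
for l in r.outline_of(f,'pads')[:3]:
    m=l['pixels'];print('pads',l['conf'],l['rect'])
    n,lab,st,ct=cv2.connectedComponentsWithStats(m.astype(np.uint8))
    for i in range(1,n):
        if st[i,4]<30: continue
        c,_=cv2.findContours((lab==i).astype(np.uint8),0,2);a=cv2.approxPolyDP(c[0],2,True)[:,0]
        print(st[i].tolist(),[(x.tolist(),np.round(atz(f,x,.007)[:2],4).tolist()) for x in a])
print('grip3d',tri([(f,r.landmark_of(f,'bar_grip')[0]['point']),(s,min(r.landmark_of(s,'bar_grip'),key=lambda l:abs(l['point'][0]-278))['point'])]))
g=cv2.cvtColor(f['pixels'],cv2.COLOR_RGB2GRAY)
print(g[300:352:4,264:312:4]);print(g[324:380:4,420:450:3])
print(o['clock'])
E
```

```text
edge [ 0.54865319 -0.1994192   0.        ] ridge ahead 0.04241440602919738 lateral 0.02630837726244267
pads 0.81 [277.7, 297.3, 171.3, 62.8]
[278, 301, 37, 21, 648] [([281, 302], [0.5028, -0.1912]), ([279, 321], [0.5016, -0.2133]), ([313, 321], [0.538, -0.2107]), ([314, 306], [0.5379, -0.1933])]
[425, 324, 24, 39, 532] [([427, 324], [0.6603, -0.2056]), ([426, 333], [0.6607, -0.2162]), ([435, 349], [0.673, -0.2345]), ([434, 359], [0.6737, -0.2467]), ([440, 362], [0.6808, -0.25]), ([448, 330], [0.6838, -0.211])]
grip3d [ 0.53751306 -0.06392133  0.04401627]
[[158 159 164 156 167 121 139 167 166 167 166 165]
 [148 163 164 157 160  25  28  23  14  20  40 111]
 [ 27 133 161 165 116  29  25  24  27  25  24  18]
 [ 25  65  83 122  71  26  26  16  19  19  20  21]
 [ 27  54  77  77  24  18  20  19  12  19  16  17]
 [ 17  45  75  69  13  20  22  23  23  25  11  18]
 [ 16  30  43  38  34  45  40  39  41  38  32  35]
 [ 21  25  76  82  77  82  76  75  78  78  77  77]
 [ 15  20  79  80  77  81  77  82  76  81  76  81]
 [ 14  14  83  78  80  82  85  83  86  81  80  80]
 [ 20  19  81  81  83  84  83  69  72  86  80  81]
 [ 17  19  89  95  87  87  92  91  89  89  94  95]
 [ 16  20 158 158 158 162 153 160 157 158 152 157]]
[[ 15  23  52  63  73  82  76  69  75  72]
 [  9  67   8   8  17   0  11  16  10  29]
 [  6  49  46   0   5   6  15  16  22  21]
 [  7  11  72  26  13  13  15  15  20  61]
 [ 12   5  35  73   9   6  14  17  10 145]
 [ 16   5  12  64  71   7  11  21  22 166]
 [ 20   9   3  19  83  50   6   6 106 160]
 [  4  14  15  12  58  69   6   0 164 160]
 [  4  19   8   7   9  67   5  15 141 167]
 [ 11  11   3   4  11   3   8  67  68 166]
 [ 13  15  13   7   8  13  14  10  72 127]
 [ 15  16  11  16  17   8   9   8   4  70]
 [  6  13   9  12  10  13   9  22  15  10]
 [  2   4  15  12  17  14  12   2  20  18]]
12.65
```

```bash
python3 - <<'E'
from ins import *
from scipy.optimize import least_squares
f=grab('wrist');p,q,o=pose(3);print(p,q.as_rotvec(),o['clock'],np.diag(f['intrinsics']))
h=cv2.cvtColor(f['pixels'],cv2.COLOR_RGB2HSV);m=((h[...,0]<8)|(h[...,0]>172))&(h[...,1]>140)&(h[...,2]>80);m[:140]=0;m[262:]=0;m[:,:280]=0;m[:,360:]=0
ys,xs=np.where(m);print('red',xs.min(),xs.max(),ys.min(),ys.max(),[ (y,xs[ys==y].min(),xs[ys==y].max()) for y in(175,205,235)])
r0,r1=ys.min(),ys.max()+1
def pts(u):
    t,dep,lat=u;d=np.cos(t)*xc-np.sin(t)*np.array([0,0,1]);n=np.cross(yc,d);n=n*np.sign(n[2])
    tip=E+dep*xc+lat*yc+[0,0,.026+.004/np.cos(t)-(rd+dep)*np.tan(t)]
    return tip-.128*d+.008*n,tip-.208*d+.008*n,tip-.168*d+.002*n,tip
def res(u):
    a,b,_,_=pts(u);A=proj(f,a);B=proj(f,b);return [A[1]-r1,B[1]-r0,(A[0]+B[0])/2-xs.mean()]
s=least_squares(res,[.28,.02,0],x_scale=[.1,.01,.01]);print('tilt',np.degrees(s.x[0]),'dep,lat',s.x[1:],s.cost,'grip',pts(s.x)[2],'tip',pts(s.x)[3])
a,b,_,_=pts(s.x);print('pred red width px at mid',np.linalg.norm(proj(f,(a+b)/2+.012*yc)-proj(f,(a+b)/2-.012*yc)))
for T in (14,16,18):
  s2=least_squares(lambda v:res([np.radians(T),v[0],v[1]]),[.02,0]);print(T,s2.x,s2.fun,pts([np.radians(T),*s2.x])[2])
E
```

```text
edge [ 0.54865319 -0.1994192   0.        ] ridge ahead 0.04241440602919738 lateral 0.02630837726244267
[ 0.54052568 -0.08766983  0.26075457] [-2.10311237 -2.26268208 -0.07492866] 12.95 [407.11887136 407.11887136   1.        ]
red 309 337 158 243 [(175, np.int64(310), np.int64(337)), (205, np.int64(309), np.int64(337)), (235, np.int64(313), np.int64(332))]
tilt 12.047330975883426 dep,lat [0.03625314 0.00068031] 4.8467614016778965e-27 grip [ 0.54002879 -0.07207981  0.0503217 ] tip [ 0.55197419 -0.23552632  0.01330084]
pred red width px at mid 27.5132220599125
14 [0.03428735 0.00067893] [-2.22577239e-01  1.78940831e-01  2.01953648e-05] [ 0.539983   -0.07147235  0.05358203]
16 [0.03205022 0.00067746] [-4.99906197e-01  3.95477550e-01  4.30516242e-05] [ 0.53993402 -0.0708222   0.05703841]
18 [0.02958552 0.00067594] [-8.26622502e-01  6.43409988e-01  6.72972499e-05] [ 0.53988268 -0.07014066  0.06062862]
```

```bash
cat > lev.py <<'E'
from ins import *
G=np.array([.540,-.067,.054])
def dirs(t,a=0):
    d=np.cos(t)*xc-np.sin(t)*np.array([0,0,1]);return d
Q1=toolR(dirs(np.radians(15)),yc);P1=G+Q1.apply([0,0,.007])
E
python3 - <<'E'
from lev import *
p,q,o=pose(2);print(p,o['clock'])
Pa=P1-Q1.apply([0,0,.07]);print('pre',Pa,rel(p,q,Pa,Q1));print('then',rel(Pa,Q1,P1,Q1),P1)
E
```

```text
edge [ 0.54865319 -0.1994192   0.        ] ridge ahead 0.04241440602919738 lateral 0.02630837726244267
[ 0.54054454 -0.08753527  0.26081833] 13.0
pre [ 0.54118852 -0.08326223  0.11485333] [-0.024, 0.004, 0.584, 0.0, 0.122, 0.0]
then [-0.0, -0.0, 0.28, 0.0, 0.0, 0.0] [ 0.53986794 -0.06519309  0.04723852]
```

>>> apply_moves:
  rows:
    - [0,0.004,0.2,0,0.04,0]
    - [-0.01,0.004,0.4,0,0.1,0]
    - [-0.024,0.004,0.584,0,0.122,0]
    - [-0.024,0.004,0.584,0,0.122,0]
    - [-0.024,0.004,0.584,0,0.122,0]

```text
clock: 13.62
tcp_pos: [0.5424, -0.0831, 0.1163]
orientation: [-2.0, -2.154, -0.266]
contact_force: [-0.6, 0.6, 1.0]
grip_width: 0.0427
gripper_force: 0.0
```

```bash
python3 - <<'E'
from lev import *
for _ in range(2): f=grab('wrist')
p,q,o=pose(2);print(p,o['clock']);print('then',rel(p,q,P1,Q1))
h=cv2.cvtColor(f['pixels'],cv2.COLOR_RGB2HSV);m=((h[...,0]<8)|(h[...,0]>172))&(h[...,1]>140)&(h[...,2]>60);m[:,:240]=0;m[:,400:]=0
ys,xs=np.where(m);print('red rows',ys.min(),ys.max(),[(y,xs[ys==y].min(),xs[ys==y].max()) for y in np.linspace(ys.min()+8,ys.max()-8,4).astype(int)])
for s in(-.04,-.034,0,.04):
    c=G-dirs(np.radians(15))*(-s)*-1+.006*np.array([0,.26,.966]);print(s,proj(f,c-.012*yc).round(1),proj(f,c+.012*yc).round(1))
E
```

```text
edge [ 0.54865319 -0.1994192   0.        ] ridge ahead 0.04241440602919738 lateral 0.02630837726244267
[ 0.54289714 -0.08274295  0.11706568] 13.775
then [-0.004, -0.008, 0.288, 0.003, 0.0, 0.002]Traceback (most recent call last):
  File "<stdin>", line 5, in <module>
    return umr_minimum(a, axis, None, out, keepdims, initial, where)
ValueError: zero-size array to reduction operation minimum which has no identity
```

```bash
python3 - <<'E'
from lev import *
f=grab('wrist','w5.png')
for t in('bar_grip','bar_mid','block_ridge'):
    for l in r.landmark_of(f,t)[:2]: print(t,round(l['conf'],2),np.round(l['point'],1))
print(proj(f,G),proj(f,[.5455,-.157,.026]))
E
```

```text
edge [ 0.54865319 -0.1994192   0.        ] ridge ahead 0.04241440602919738 lateral 0.02630837726244267
bar_grip 0.64 [312.8 260.2]
bar_mid 0.56 [318.2 371.2]
block_ridge 0.76 [361.3 405.5]
[318.65947936 264.35389609] [317.13783779 401.16799514]
```

View pics/w5.png

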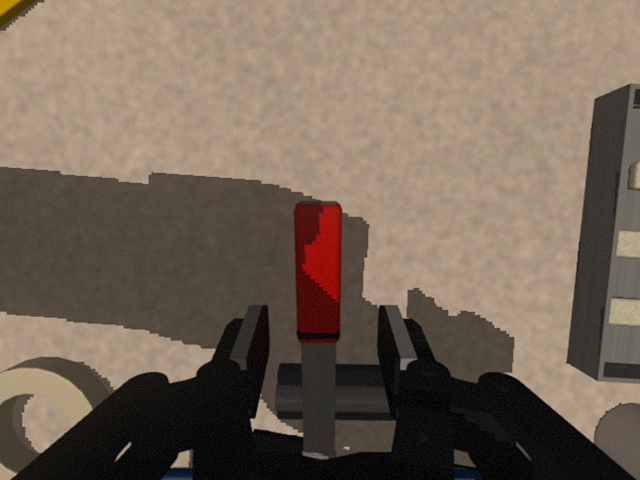

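The wrist picture shows the red grip (318, 272) between the open fingers (257–390), bar on the ridge at (320, 390). A quick height check from the grip's width comes before closing.

```bash
python3 - <<'E'
from lev import *
from scipy.optimize import least_squares
f=grab('wrist')
p,q,o=pose(1);print(p,np.array(f['eye']),att(f)[:,2],o['clock'])
# corners of top face of sleeve+band: far end row203 cols 295,341 ; near end row 341 cols 297.5,339.5
obs=np.array([[295,203],[341,203],[297.5,341],[339.5,341]])
def res(u):
    g=u[:3];t=u[3];d=dirs(t);n=np.cross(yc,d);n*=np.sign(n[2]);c=g+.006*n
    return np.r_[[proj(f,c+s*d+w*yc) for s,w in((-.04,-.012),(-.04,.012),(.04,-.012),(.04,.012))]].ravel()-obs.ravel()
s=least_squares(res,np.r_[G,.26]);print(s.x[:3],np.degrees(s.x[3]),s.fun.round(1))
for z in(.05,.055,.06):
    s=least_squares(lambda v:res([v[0],v[1],z,v[2]]),[.54,-.067,.26]);print(z,s.x[:2],np.degrees(s.x[2]),s.cost)
E
```

```text
edge [ 0.54865319 -0.1994192   0.        ] ridge ahead 0.04241440602919738 lateral 0.02630837726244267
[ 0.54168752 -0.0828125   0.11555972] [ 0.53889213 -0.04001516  0.27439985] [-0.00633527  0.06388025  0.99793746] 14.025
[ 0.53903777 -0.07178423  0.04743362] 11.74702088491786 [ 0.1 -0.   0.1  0.  -0.1 -0.  -0.2  0. ]
0.05 [ 0.53903969 -0.07145023] 13.440960524475088 0.2177250864328057
0.055 [ 0.53904352 -0.07079538] 16.43351864430282 1.6688975155465646
0.06 [ 0.53904749 -0.0701365 ] 19.123984490052035 4.716866284831556
```

```bash
sed -i 's/^G=.*/G=np.array([.539,-.071,.049])/; s/radians(15)/radians(13)/; s/\.007\]/.006]/' lev.py; python3 - <<'E'
from lev import *
p,q,o=pose(3);print(p,o['clock']);print('then',rel(p,q,P1,Q1),P1)
E
```

```text
edge [ 0.54865319 -0.1994192   0.        ] ridge ahead 0.04241440602919738 lateral 0.02630837726244267
[ 0.54154574 -0.082886    0.11533359] 14.125
then [-0.023, -0.007, 0.293, 0.001, -0.023, 0.001] [ 0.53890162 -0.06965388  0.04315378]
```

>>> apply_moves:
  rows:
    - [-0.01,-0.007,0.1,0,-0.01,0]
    - [-0.023,-0.007,0.2,0,-0.023,0]
    - [-0.023,-0.007,0.27,0,-0.023,0]
    - [-0.023,-0.007,0.293,0,-0.023,0]
    - [-0.023,-0.007,0.293,0,-0.023,0]

```text
clock: 14.75
tcp_pos: [0.5387, -0.07, 0.0426]
orientation: [-2.02, -2.173, -0.23]
contact_force: [0.7, -0.3, -1.1]
grip_width: 0.0427
gripper_force: 0.0
```

>>> apply_moves:
  rows:
    - [0,0,0,0,0,0]
    - [0,0,0,0,0,0]
    - [0,0,0,0,0,0]
    - [0,0,0,0,0,0]
  claw: 0
  newtons: 80

```text
clock: 15.25
tcp_pos: [0.5392, -0.0702, 0.043]
orientation: [-2.021, -2.175, -0.231]
contact_force: [0.2, -1.7, 3.2]
grip_width: 0.0227
gripper_force: 78.4
```

```bash
cat >> lev.py <<'E'
# lever: bar turns about the ridge axis O (8 mm under its top), then swings about the vertical through PV
O=E-rd*xc+np.array([0,0,.018]);PV=np.r_[CP,0]+.117*xc
def about(c,rot,P,Q): return c+rot.apply(P-c),rot*Q
def lift(P,Q,deg): return about(O,R.from_rotvec(-np.radians(deg)*yc),P,Q)   # nose up
def swing(P,Q,deg): return about(PV,R.from_rotvec([0,0,-np.radians(deg)]),P,Q)
E
python3 - <<'E'
from lev import *
p,q,o=pose(3);print(p,q.as_rotvec(),o['clock'],o['contact_force'],o['gripper_force'],o['grip_width'])
for a in(4,8,12,15,17):
    P,Q=lift(p,q,a);print(a,P.round(4),rel(p,q,P,Q))
E
```

```text
edge [ 0.54865319 -0.1994192   0.        ] ridge ahead 0.04241440602919738 lateral 0.02630837726244267
[ 0.53915288 -0.07020606  0.04297595] [-2.02082729 -2.17467245 -0.2310177 ] 15.35 [ 0.1209008  -2.15576594  3.81185108] 78.49081993103027 0.02281117467449422
4 [ 0.539  -0.0687  0.0368] [0.0, -0.0, 0.025, 0.0, -0.044, -0.0]
8 [ 0.539  -0.0676  0.0306] [-0.001, -0.0, 0.051, 0.0, -0.089, -0.0]
12 [ 0.5389 -0.0669  0.0243] [-0.004, -0.0, 0.076, 0.0, -0.133, -0.0]
15 [ 0.5389 -0.0667  0.0196] [-0.007, -0.0, 0.094, 0.0, -0.167, -0.0]
17 [ 0.5389 -0.0667  0.0164] [-0.01, -0.0, 0.107, 0.0, -0.189, -0.0]
```

>>> apply_moves:
  rows:
    - [0,0,0.019,0,-0.033,0]
    - [0,0,0.038,0,-0.066,0]
    - [-0.002,0,0.057,0,-0.1,0]
    - [-0.004,0,0.076,0,-0.133,0]
    - [-0.004,0,0.076,0,-0.133,0]

```text
clock: 15.98
tcp_pos: [0.5389, -0.0678, 0.0239]
orientation: [-2.132, -2.295, -0.017]
contact_force: [0.9, -4.5, 5.2]
grip_width: 0.022
gripper_force: 78.6
```

>>> apply_moves:
  rows:
    - [-0.003,0,0.012,0,-0.022,0]
    - [-0.005,0,0.024,0,-0.045,0]
    - [-0.008,0,0.036,0,-0.067,0]
    - [-0.008,0,0.036,0,-0.067,0]

```text
clock: 16.48
tcp_pos: [0.5388, -0.0679, 0.0147]
orientation: [2.091, 2.254, -0.092]
contact_force: [0.1, -0.9, 6.8]
grip_width: 0.022
gripper_force: 78.7
```

```bash
python3 - <<'E'
from lev import *
s=grab('scene');t=grab('top')
cv2.imwrite('pics/s6.png',cv2.resize(np.hstack([s['pixels'][280:420,180:340],t['pixels'][185:325,390:550]]),None,fx=2.4,fy=2.4,interpolation=cv2.INTER_CUBIC)[:,:,::-1])
p,q,o=pose(2);print(p,q.as_rotvec(),o['clock'],o['contact_force'],o['gripper_force'],o['moment'])
for a in(2.5,5,7.5,10,11,12):
    P,Q=swing(p,q,a);print(a,P.round(4),rel(p,q,P,Q))
E
```

```text
edge [ 0.54865319 -0.1994192   0.        ] ridge ahead 0.04241440602919738 lateral 0.02630837726244267
[ 0.53885887 -0.06785428  0.01496737] [ 2.09279661  2.25372617 -0.09036809] 16.625 [-1.26836923 -0.17997975  4.83693238] 78.67332458496094 [-0.03922474 -0.06633276  0.07374111]
2.5 [ 0.5549 -0.067   0.015 ] [-0.001, 0.064, 0.0, 0.002, -0.0, 0.028]
5 [ 0.571  -0.0669  0.015 ] [-0.006, 0.129, 0.001, 0.005, -0.0, 0.055]
7.5 [ 0.5871 -0.0675  0.015 ] [-0.013, 0.193, 0.001, 0.007, -0.0, 0.083]
10 [ 0.6032 -0.0687  0.015 ] [-0.022, 0.256, 0.002, 0.01, -0.0, 0.111]
11 [ 0.6096 -0.0694  0.015 ] [-0.027, 0.282, 0.003, 0.011, -0.0, 0.122]
12 [ 0.6159 -0.0703  0.015 ] [-0.032, 0.307, 0.003, 0.012, -0.0, 0.133]
```

View pics/s6.png

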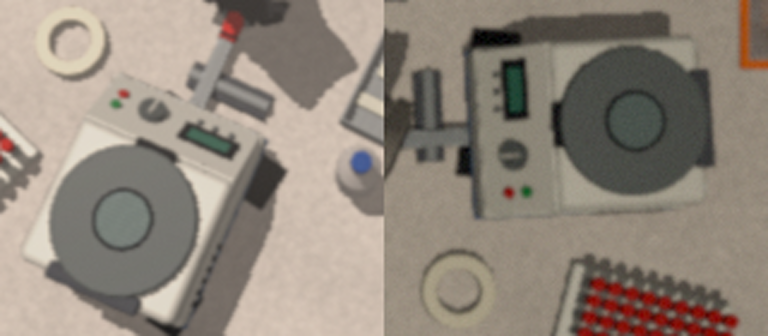

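The crops show the bar lying over the ridge (left: 230, 85; right: 428, 135) with its nose under the front, and nothing else disturbed. I'll fit the pitch to check the lift.

```bash
cat > pit.py <<'E'
from fit import *
from scipy.optimize import minimize
V=np.array(C)
def pw(x,y,yaw,lift):  # lift = front sole height; rear soles stay at 7 mm (hinge x=.103)
    a=np.arctan2(lift-.007,.195);H=np.array([.103,0,0]);v=R.from_rotvec([0,a,0]).apply(V-H)+H
    return world((x,y,yaw),v,.007)
def psil(f,u):
    q=np.array([proj(f,w) for w in pw(*u)]);m=np.zeros((480,640),np.uint8)
    cv2.fillConvexPoly(m,cv2.convexHull(np.round(q*16).astype(np.int32)),1,cv2.LINE_8,4);return m>0
def pfit(obs,u0,fixed=()):
    sc=np.array([100,100,10,100.]);u0=np.array(u0)
    def cost(w):
        u=w/sc;return sum(1-(a&m).sum()/(a|m).sum() for f,m in obs for a in[psil(f,u)])/len(obs)
    w0=u0*sc;b=minimize(cost,w0,method='Nelder-Mead',options=dict(initial_simplex=w0+np.vstack([np.zeros(4),np.eye(4)*1.2]),xatol=.005,fatol=1e-4,maxiter=400))
    return b.x/sc,b.fun
def look(u0):
    obs=[]
    for n in('scene','top'):
        f=grab(n);L=[l for l in r.outline_of(f,'centrifuge') if np.linalg.norm(np.array(l['rect'][:2])+np.array(l['rect'][2:])/2-proj(f,(u0[0],u0[1],.08)))<30]
        if L: obs.append((f,L[0]['pixels']))
    u,c=pfit(obs,u0);print('x,y',u[:2].round(4),'yaw',round(np.degrees(u[2])+90,2),'front sole z',u[3].round(4),'cost',round(c,3),len(obs));return u
E
python3 - <<'E'
from pit import *
look((.557,-.319,-1.498,.01))
E
```

```text
x,y [ 0.5592 -0.3223] yaw 5.17 front sole z 0.0097 cost 0.065 2
```

>>> apply_moves:
  rows:
    - [-0.001,0,0.007,0,-0.012,0]
    - [-0.003,0,0.014,0,-0.024,0]
    - [-0.003,0,0.014,0,-0.024,0]

```text
clock: 17.2
tcp_pos: [0.5388, -0.0683, 0.0114]
orientation: [2.073, 2.233, -0.129]
contact_force: [-0.4, 1.4, 6.2]
grip_width: 0.0224
gripper_force: 78.8
```

>>> apply_moves:
  rows:
    - [0,0.026,0,0.001,0,0.011]
    - [-0.002,0.052,0,0.002,0,0.022]
    - [-0.004,0.078,0,0.003,0,0.033]
    - [-0.005,0.104,0.001,0.004,0,0.044]
    - [-0.006,0.129,0.001,0.005,0,0.055]

```text
clock: 17.82
tcp_pos: [0.5626, -0.0682, 0.0094]
orientation: [2.187, 2.142, -0.146]
contact_force: [-16.6, 2.2, 10.8]
grip_width: 0.0221
gripper_force: 84.1
```

```bash
python3 - <<'E'
from lev import *
from pit import look
u=look((.565,-.319,-1.57,.012))
t=grab('top');
for l in r.landmark_of(t,'block_ridge')[:1]: print('block',l['conf'],atz(t,l['point'],.026))
p,q,o=pose(3);print(p,q.as_rotvec(),o['clock'],o['contact_force'],o['gripper_force'])
for a in(5,5.5,6):
    P,Q=swing(p,q,a);print(a,P.round(4),rel(p,q,P,Q))
E
```

```text
edge [ 0.54865319 -0.1994192   0.        ] ridge ahead 0.04241440602919738 lateral 0.02630837726244267
x,y [ 0.5585 -0.3198] yaw 2.64 front sole z 0.0216 cost 0.059 2
block 0.59 [ 0.56720457 -0.15322553  0.026     ]
[ 0.56373695 -0.06811246  0.00969019] [ 2.18430243  2.14215544 -0.14313273] 18.225 [-13.25154472   3.55566957  10.26641463] 83.01505320472643
5 [ 0.5958 -0.0693  0.0097] [-0.002, 0.128, -0.001, 0.007, 0.001, 0.055]
5.5 [ 0.599  -0.0696  0.0097] [-0.003, 0.141, -0.001, 0.007, 0.001, 0.061]
6 [ 0.6022 -0.0699  0.0097] [-0.004, 0.154, -0.001, 0.008, 0.001, 0.066]
```

>>> apply_moves:
  rows:
    - [-0.001,0.026,-0.003,0.002,0,0.011]
    - [-0.001,0.052,-0.005,0.003,0,0.022]
    - [-0.002,0.078,-0.008,0.004,0,0.033]
    - [-0.002,0.104,-0.008,0.005,0,0.044]
    - [-0.002,0.128,-0.008,0.007,0,0.055]

```text
clock: 18.85
tcp_pos: [0.5955, -0.0692, 0.0114]
orientation: [2.279, 2.047, -0.151]
contact_force: [-13.7, 0.0, 6.3]
grip_width: 0.0221
gripper_force: 81.7
```

```bash
python3 - <<'E'
from lev import *
from pit import look
u=look((.572,-.319,-1.6,.012))
t=grab('top');
for l in r.landmark_of(t,'block_ridge')[:1]: print('block',l['conf'],atz(t,l['point'],.026))
p,q,o=pose(3);print(p,q.as_matrix().round(3).tolist(),o['clock'],o['contact_force'],o['gripper_force'])
E
```

```text
edge [ 0.54865319 -0.1994192   0.        ] ridge ahead 0.04241440602919738 lateral 0.02630837726244267
x,y [ 0.5749 -0.3238] yaw -1.15 front sole z 0.0124 cost 0.049 1
block 0.67 [ 0.56167714 -0.1538647   0.026     ]
[ 0.59668141 -0.06912037  0.01165468] [[0.104, 0.994, -0.021], [0.987, -0.106, -0.122], [-0.123, -0.008, -0.992]] 19.25 [-10.8106931    0.74078846   5.1979015 ] 80.65578521505813
```

>>> apply_moves:
  rows:
    - [0,0.026,0,0.001,0,0.009]
    - [0,0.052,0,0.002,0,0.018]
    - [0,0.078,0,0.003,0,0.027]
    - [0,0.104,0,0.004,0,0.036]
    - [0,0.104,0,0.004,0,0.036]

```text
clock: 19.88
tcp_pos: [0.6227, -0.0716, 0.0116]
orientation: [2.335, 1.983, -0.152]
contact_force: [-10.2, 1.4, 5.7]
grip_width: 0.0224
gripper_force: 80.9
```

```bash
python3 - <<'E'
from lev import *
from pit import look
for i in range(2): u=look((.575,-.321,-1.63,.012))
p,q,o=pose(1);print(p,q.as_matrix().round(3).tolist(),o['clock'],o['contact_force'],o['gripper_force'])
E
```

```text
edge [ 0.54865319 -0.1994192   0.        ] ridge ahead 0.04241440602919738 lateral 0.02630837726244267
x,y [ 0.5771 -0.3182] yaw -6.91 front sole z 0.0191 cost 0.049 1
x,y [ 0.5795 -0.3218] yaw -6.65 front sole z 0.0174 cost 0.064 2
[ 0.62264246 -0.07152901  0.01177682] [[0.16, 0.987, -0.027], [0.979, -0.162, -0.12], [-0.123, -0.007, -0.992]] 20.275 [-10.71044764   1.03942779   5.04006504] 80.80821389319715
```

```bash
cat >> lev.py <<'E'
def ridgeO(p,q):
    M=q.as_matrix();x=M[:2,0]/np.linalg.norm(M[:2,0]);u=np.array([np.cos(.05),np.sin(.05)])
    s=np.linalg.solve(np.c_[x,-u],BR-p[:2]);return np.r_[p[:2]+s[0]*x,.018],s
def tiltrow(p,q,deg):
    o,s=ridgeO(p,q);ax=q.as_matrix()[:,1];ax=np.r_[ax[:2],0]/np.linalg.norm(ax[:2]);return about(o,R.from_rotvec(np.radians(deg)*ax),p,q)
E
python3 - <<'E'
from lev import *
p,q,o=pose(3);print(p,o['clock'],o['contact_force'],ridgeO(p,q))
for a in(4,8,12,15):
    P,Q=tiltrow(p,q,a);print(a,P.round(4),rel(p,q,P,Q))
E
```

```text
edge [ 0.54865319 -0.1994192   0.        ] ridge ahead 0.04241440602919738 lateral 0.02630837726244267
[ 0.62264244 -0.07152657  0.01176672] 20.375 [-12.04206308   1.13665243   6.22315634] (array([ 0.60928247, -0.15332431,  0.018     ]), array([-0.0828816 ,  0.03752937]))
4 [ 0.6227 -0.0713  0.0176] [-0.002, -0.0, -0.023, -0.0, 0.044, -0.0]
8 [ 0.6227 -0.0715  0.0234] [-0.005, -0.0, -0.046, -0.0, 0.089, -0.001]
12 [ 0.6226 -0.072   0.0291] [-0.011, -0.0, -0.069, -0.0, 0.133, -0.001]
15 [ 0.6224 -0.0727  0.0334] [-0.015, -0.001, -0.085, -0.0, 0.167, -0.001]
```

>>> apply_moves:
  rows:
    - [0,0,-0.009,0,0.017,0]
    - [-0.001,0,-0.018,0,0.034,0]
    - [-0.002,0,-0.026,0,0.05,0]
    - [-0.003,0,-0.035,0,0.067,0]
    - [-0.005,0,-0.043,0,0.083,0]

```text
clock: 21.0
tcp_pos: [0.6234, -0.0694, 0.0227]
orientation: [-2.383, -2.029, -0.005]
contact_force: [-8.9, 4.4, 5.6]
grip_width: 0.023
gripper_force: 80.1
```

>>> apply_moves:
  rows:
    - [-0.001,0,-0.009,0,0.017,0]
    - [-0.003,0,-0.018,0,0.034,0]
    - [-0.005,0,-0.027,0,0.05,0]
    - [-0.007,0,-0.036,0,0.067,0]
    - [-0.009,0,-0.042,0,0.08,0]

```text
clock: 21.62
tcp_pos: [0.6283, -0.0743, 0.035]
orientation: [-2.323, -1.984, -0.159]
contact_force: [-0.1, 0.4, -3.2]
grip_width: 0.0225
gripper_force: 78.1
```

```bash
python3 - <<'E'
from lev import *
from pit import look
for i in range(2): u=look((.579,-.321,-1.68,.008))
f=grab('wrist','w7.png')
for l in r.outline_of(f,'pads')[:1]:
    m=l['pixels'];n,lab,st,ct=cv2.connectedComponentsWithStats(m.astype(np.uint8))
    for i in range(1,n):
        if st[i,4]<30: continue
        c,_=cv2.findContours((lab==i).astype(np.uint8),0,2);a=cv2.approxPolyDP(c[0],2,True)[:,0]
        print(st[i].tolist(),[(x.tolist(),np.round(atz(f,x,.007)[:2],4).tolist()) for x in a])
p,q,o=pose(2);print(p,q.as_matrix().round(3).tolist(),o['clock'],o['contact_force'],o['gripper_force'])
E
```

```text
edge [ 0.54865319 -0.1994192   0.        ] ridge ahead 0.04241440602919738 lateral 0.02630837726244267
x,y [ 0.5805 -0.3205] yaw -6.66 front sole z 0.0134 cost 0.073 2
x,y [ 0.5808 -0.3216] yaw -6.67 front sole z 0.0114 cost 0.077 2
[ 0.62832957 -0.07364751  0.03482349] [[0.154, 0.988, 0.025], [0.979, -0.156, 0.129], [0.131, 0.004, -0.991]] 22.175 [-0.08040033  0.32832836 -3.51629253] 78.12791347503662
```

The wrist now feels only the bar's own weight, so the front is down and the nose is free. Drawing the bar straight out along itself.

>>> apply_moves:
  rows:
    - [0.06,0,0,0,0,0]
    - [0.16,0,0,0,0,0]
    - [0.28,0,0,0,0,0]
    - [0.42,0,0,0,0,0]
    - [0.54,0,0,0,0,0]

```text
clock: 22.8
tcp_pos: [0.6493, 0.0615, 0.0528]
orientation: [-2.321, -1.986, -0.158]
contact_force: [-0.2, 0.8, -3.0]
grip_width: 0.0223
gripper_force: 78.6
```

>>> apply_moves:
  rows:
    - [0.12,0,0,0,-0.03,0]
    - [0.24,0,0.02,0,-0.083,0]
    - [0.26,0,0.06,0,-0.083,0]
    - [0.26,0,0.1,0,-0.083,0]
    - [0.26,0,0.1,0,-0.083,0]

```text
clock: 23.42
tcp_pos: [0.6588, 0.1235, 0.0352]
orientation: [2.39, 2.036, 0.002]
contact_force: [0.2, -0.6, -3.2]
grip_width: 0.0224
gripper_force: 78.6
```

```bash
python3 - <<'E'
from lev import *
from pit import look
for i in range(2): u=look((.579,-.321,-1.68,.008))
p,q,o=pose(2);print(p,q.as_matrix().round(3).tolist(),o['clock'],o['contact_force'],o['gripper_force'])
E
```

```text
edge [ 0.54865319 -0.1994192   0.        ] ridge ahead 0.04241440602919738 lateral 0.02630837726244267
x,y [ 0.5804 -0.3211] yaw -6.29 front sole z 0.0088 cost 0.062 2
x,y [ 0.5796 -0.3212] yaw -7.09 front sole z 0.0133 cost 0.068 2
[0.66006262 0.12474322 0.03657961] [[0.157, 0.988, 0.005], [0.988, -0.157, 0.0], [0.001, 0.005, -1.0]] 23.875 [-0.56349694 -0.13000015 -2.30106459] 78.5634183883667
```

>>> apply_moves:
  rows:
    - [0,0,0.05,0,0,0]
    - [0,0,0.09,0,0,0]
    - [0,0,0.115,0,0,0]
    - [0,0,0.125,0,0,0]
    - [0,0,0.125,0,0,0]

```text
clock: 24.5
tcp_pos: [0.66, 0.125, 0.0049]
orientation: [2.387, 2.038, 0.005]
contact_force: [0.7, -0.2, -3.7]
grip_width: 0.0225
gripper_force: 78.7
```

>>> apply_moves:
  rows:
    - [0,0,0.008,0,0,0]
    - [0,0,0.012,0,0,0]
    - [0,0,0.012,0,0,0]

```text
clock: 24.88
tcp_pos: [0.66, 0.1251, 0.0021]
orientation: [2.387, 2.038, 0.006]
contact_force: [0.2, 0.5, -3.2]
grip_width: 0.0223
gripper_force: 78.7
```

>>> apply_moves:
  rows:
    - [0,0,0.006,0,0,0]
    - [0,0,0.006,0,0,0]
    - [0,0,0.006,0,0,0]

```text
clock: 25.25
tcp_pos: [0.6602, 0.1252, 0.0006]
orientation: [2.387, 2.038, 0.006]
contact_force: [-0.2, -0.1, -2.3]
grip_width: 0.0224
gripper_force: 78.8
```

>>> apply_moves:
  rows:
    - [0,0,0,0,0,0]
    - [0,0,0,0,0,0]
    - [0,0,0,0,0,0]
    - [0,0,-0.1,0,0,0]
    - [0,0,-0.3,0,0,0]
  claw: 0.5

```text
clock: 25.88
tcp_pos: [0.6585, 0.1249, 0.076]
orientation: [2.388, 2.039, 0.001]
contact_force: [-0.3, 0.6, -0.1]
grip_width: 0.0426
gripper_force: 0.0
```

>>> apply_moves:
  rows:
    - [-0.2,0,-0.2,0,0,0]
    - [-0.45,-0.1,-0.4,0,0,0]
    - [-0.7,-0.2,-0.6,0,0,0]
    - [-0.9,-0.2,-0.7,0,0,0]
    - [-0.9,-0.2,-0.7,0,0,0]

```text
clock: 26.5
tcp_pos: [0.5735, -0.0928, 0.2538]
orientation: [2.389, 2.033, 0.01]
contact_force: [0.8, 1.0, 0.4]
grip_width: 0.0426
gripper_force: 0.0
```

```bash
python3 - <<'E'
from lev import *
for _ in range(6): grab('wrist')
f=grab('wrist','w8.png');p,q,o=pose(1);print(p,o['clock'],np.array(f['eye']))
for l in r.outline_of(f,'pads')[:1]:
    m=l['pixels'];n,lab,st,ct=cv2.connectedComponentsWithStats(m.astype(np.uint8))
    for i in range(1,n):
        if st[i,4]<30: continue
        c,_=cv2.findContours((lab==i).astype(np.uint8),0,2);a=cv2.approxPolyDP(c[0],2,True)[:,0]
        print(st[i].tolist(),[(x.tolist(),np.round(atz(f,x,.007)[:2],4).tolist()) for x in a])
for n in('pads','foot_front_a','front_edge','bar_nose','bar_grip','block_ridge'):
    for l in r.landmark_of(f,n)[:2]: print(n,round(l['conf'],2),np.round(l['point'],1),atz(f,l['point'],dict(front_edge=.029,block_ridge=.026).get(n,.005)).round(4))
E
```

```text
edge [ 0.54865319 -0.1994192   0.        ] ridge ahead 0.04241440602919738 lateral 0.02630837726244267
[ 0.57436398 -0.08772776  0.24978592] 26.85 [ 0.58714648 -0.00643701  0.39237637]
[402, 291, 43, 18, 668] [([444, 294], [0.6843, -0.2122]), ([442, 291], [0.6824, -0.2084]), ([406, 293], [0.6451, -0.2048]), ([402, 298], [0.6404, -0.2099]), ([402, 307], [0.6394, -0.2204]), ([442, 307], [0.6812, -0.2271])]
[271, 296, 42, 19, 624] [([311, 298], [0.5462, -0.195]), ([302, 296], [0.5372, -0.1912]), ([272, 300], [0.5054, -0.1908]), ([271, 312], [0.5016, -0.2045]), ([276, 314], [0.5063, -0.2077]), ([311, 311], [0.5437, -0.21])]
front_edge 0.9 [359.7 307.5] [ 0.5947 -0.2022  0.029 ]
bar_nose 0.57 [375.4 121.9] [ 0.6334 -0.0293  0.005 ]
bar_nose 0.28 [168.3 476.1] [ 0.3303 -0.4101  0.005 ]
bar_grip 0.71 [522.2 248.6] [ 0.7661 -0.1749  0.005 ]
block_ridge 0.8 [330.9 264.6] [ 0.5731 -0.1534  0.026 ]
```

View pics/w8.png

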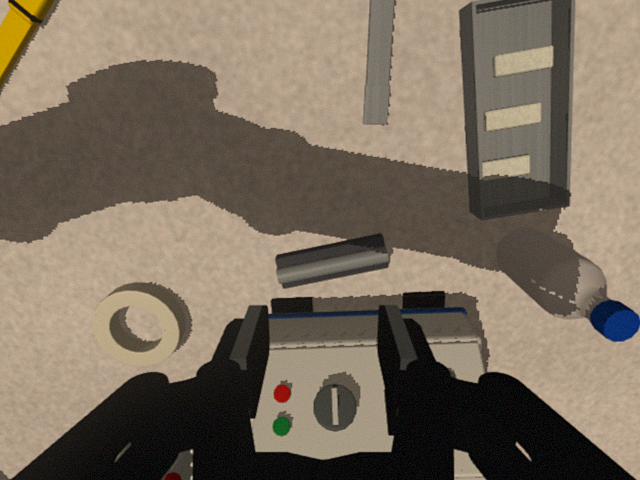

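The picture shows both front pads peeking out evenly under the front, at cols 271–311 and 402–445 (mid 358), with the front edge at (360, 307). That puts the front about 1 mm off the pads' centre line, with the yaw within 1–2°. The block stands at (332, 265), the bar lies clear on the table with its nose at (376, 122), and the tape, dish and bottle are undisturbed. Handing in.

```bash
python3 -c "
from bench import r
print(r.hand_in())"
```

```text
the job is handed in; nothing more can be done
None
```

The job is handed in: the centrifuge's front is back over its two front pads, about 1 mm off centre by the last camera check. The pad height itself I could not measure closely. The bar is drawn out and laid on the table clear of the centrifuge and block, at about 27 s of the 64 s allowed.

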